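# Empty the skip tray over the bin rim and dock it on its presence switch

## Task

Carry the loaded metal skip tray level to the grey bin, hook its down-turned nose lip over the bin's far rim while both cells are still in it, then tip it nose-down about that rim, with the lip staying on the rim, until both cells have rolled into the bin. Then put the empty tray into the dock, nose first and flat between the guide rails, slide it home against the stops so that its nose presses the hinged switch lever in, and let go. Do not disturb the marker, the side cutters and the small bottle.

Things in the scene. Friction and masses are not known exactly. Their poses are not given: they have to be found in the camera images.
- skip_tray: open aluminium skip tray, 150 long x 84 wide, about 0.3 kg. Origin: middle of length and width, on the underside; x to the nose, z up. Flat floor 3 thick from the tail to x = 0, then a ramp rising at 12 degrees to the nose edge (x = +75, 19 above the underside), open above. Side and tail walls 4 thick, 32 high. Handled by the tab at its tail.
- tray_grip (a point): middle of the grip: black upright tab at the tray's tail (tray x = -70, y = 0, z = +60). Tab 10 thick along tray x (x -75 to -65), 50 wide along y, top at tray z = 72; free for fingers from z = 38 up. Grasp across its thickness, one finger behind the tail, one over the tray floor.
- tray_hook (a point): pocket under the tray's nose right behind its steel lip (tray x = +67, y = 0, z = +10.1): the centre of the bin's rim bar lies here when the lip is hooked over the rim. The lip is 4 thick (tray x 71 to 75), turned down from z = 19 to z = 4 over the full width. Axes as the tray's.
- cell_0_mid (a point): middle of a cylindrical rechargeable cell, 18 diameter x 66 long, 45 g, lying across the tray floor, free to roll (both roll out over the nose with the tray tipped about 50 degrees). z is the cell's long axis.
- cell_1_mid (a point): the same for the second cell, of the same size
- bin: grey open bin fixed to the bench, 104 (x) x 154 (y) over the rim, 75 high, walls 3 thick, inner floor 3 above the bench. Origin: centre of the underside; +x points away from the robot. Round steel rim bar, 8 diameter, its centre 71 above the bench, at x = +-48 and y = +-73. A bench vice stands between bin and dock: carry things over it, 0.12 m clear of the bench.
- bin_rim (a point): middle of the bin's far rim (bin x = +48, y = 0, z = 71), on the rim bar's centre line, which runs along bin y. The tray hooks here with its nose pointing to bin -x and its tail outside the bin.
- dock: tray dock fixed to the bench. Base plate 110 wide, 8 thick, x -90 to +110; origin at half width on its underside. x: the way the tray slides in nose first (roughly to the robot's left). Rails 20 high over the plate, inner faces at y = +-45 (3 play each side) from x = -50 to +70, flaring out to the open end at x = -85. Tray home: its origin at dock x = -5, y = 0, z = 8, axes as the dock's.
- dock_stop (a point): point between the two stop blocks (34 high) that face the tray, in the plane of their faces, on the plate's top (dock x = +70, y = 0, z = 8). Behind the dock's far rail, from about 20 away, lies a grey crumpled sheet higher than the rail: stay clear of it.
- lever_roller (a point): centre of the white roller (10 diameter, 16 long along dock y) at the tip of the switch lever, which hangs from a hinge 48 above the bench under the black switch housing between the stops; free, the roller's centre is 8.7 in front of the stop plane and 20 above the bench
- dock_lever (a joint): switch lever: 0 rad free (springs back), about 0.45 with the tray against the stops, 0.55 the limit; about 0.03 rad per mm of tray travel, light spring (about 0.5 N at the roller, less than the tray's friction on the plate)
- marker: black and white marker pen, 122 x 12 x 13, lying on the bench; origin centre of underside. To be left alone.
- cutter_a: orange-handled side cutters, 138 x 43 x 13, lying on the bench; origin centre of underside. To be left alone.
- oil_bottle: small bottle with dark pointed cap, 36 diameter x 84 high, standing; origin centre of underside. To be left alone.

How it is judged:
By the outcome, as a careful person would: the job done as asked, in the order asked, and still so for the second after the job is handed in, with the robot touching nothing.
It also fails if it takes over 61 s, if anything falls off the work surface, if the arm or the gripper's body presses on something with over 40 N, if the wrist force passes 120 N, or if a joint passes its speed limit or range.

## Robot

A 7-joint arm with a two-finger parallel gripper is mounted at the origin on a cart in front of the work surface, level with it; the furniture and walls round the work are solid. World frame = base frame: x ahead of the robot, y to its left, z up, the work surface at z = 0. Lengths are in m, angles in degrees, forces in N, time in s.
With the tool pointing down it reaches from about 0.425 to 0.95 m from the base axis. Payload 16.7 kg.
Tool frame: the origin (TCP) lies midway between the tips of the shut fingers; the grasp point (between the pads) lies behind it (ctrl.hold_point_z is the z of the grasp point in the tool frame, in m); z points along the fingers, y is the line along which they close (so a half turn about z gives the same grasp; the last joint's range is limited). The gripper opens to 94 mm and grips with 3 to 60 N. Pads are 16 mm wide; open, the fingers measure 119 mm over their backs; the gripper's body (75 mm by 177 mm) begins 78 mm behind the grasp point.
Start: joints at [65.518, 24.414, 4.234, 92.017, -1.954, 63.644, -3.845], TCP at [0.185, -0.649, 0.205] pointing down, gripper open.
Joint ranges: [-163.25, 163.25], [-28.42, 122.38], [-70.27, 78.77], [12.13, 141.07], [-58.53, 238.53], [9.26, 117.41], [-156.51, 156.51]. Speed limits (degrees/s): [108.29, 108.29, 136.94, 136.94, 172.46, 172.46, 172.46].

## Interface

Orientations are given as a 3x3 rotation matrix whose columns are the frame's x, y, z axes.
In Python, from rig import ctrl, optics gives the robot as it stands.
- The arm moves only by the shell command python3 -m handwheel 'ROWS' [FORCE]. ROWS is a JSON object of lists of equal length, an entry for each row: "dp": the shift along the tool's x, y, z normalised to -1 to 1, where 1 is 50 cm, a list of three; "turn": the turn, a rotation vector about the tool's x, y, z normalised to -1 to 1, where 1 is 2 pi rad, a list of three; "fingers": the closure, from -1 (fully open) to 1 (shut). In form: {"dp": [[dx, dy, dz], ...], "turn": [[ax, ay, az], ...], "fingers": [fingers, ...]}. A call has 1 to 5 rows; each row is the pose to reach, as a shift and turn from the pose commanded when the call began, along the tool's axes at that moment, turning the shorter way round; what a row does not reach only later rows make up. A row lasts 1/10 s, in which the tool goes at most 50 mm and 8.59 degrees, less where a joint would pass 70% of its speed; a pose out of reach is approached as far as the arm can. A call with a number of a shift or a turn outside -1 to 1 is refused whole. A call with a gripper value outside its range is refused whole. The fingers move at their own pace and stop on an object; FORCE is the grip in N (left out, the last holds). Time passes only in rows, so rows that repeat a pose let the fingers close. It gives the time, the measured TCP pose, the force, the opening and the grip force at its end, in the units of the state.
- ctrl.sense(): the state, without advancing time (a new reading comes with each control period).
- optics.grab_frame(name): name is "scene" or "side" or "wrist"; returns a dict with "color" (384x512x3 uint8, blue, green, red), "K" (3x3 intrinsics, pixels), "T" (4x4, takes a point from camera to world coordinates). Camera axes: x right, y up, looking along -z (the intrinsics and any distortion apply to the point x, -y, -z); pixel columns grow to the right and rows downward; lengths in m; the calibration is good to about 2 mm. The wrist camera is an equidistant fisheye: a pixel r from the principal point sees the ray r / f radians off the axis. A picture is of the moment at which its call begins. There is no depth.
- ctrl.hand_in(): hands the job in; it is judged then, once.
The state is a dict: "clock": time; "joints": joint angles; "joint_vel": joint speeds; "effort": joint torques, N m; "ee_pos": TCP position; "tool_rot": TCP orientation; "contact_force": force on the tool from outside, world axes, zero at the start; "moment": the same for the moment, N m; "opening": opening from 0.0 (shut) to 1.0 (fully open); "finger_force": force on a finger pad.
Only numpy, scipy, OpenCV 4.12 (cv2) and the standard library are available. Lean on these libraries where they do the work, as an engineer would, in place of code of your own. Each camera call takes 0.05 s, during which the arm holds its last target. There are 200 camera calls.

## Working session

There is one attempt and no reset: what is moved stays moved. The work goes in short steps, Python scripts to look and compute and a shell command to move; the robot and the scene stay as the last step left them, time stands still between calls to the robot, and variables do not carry over. Pictures are saved under pics/ and viewed, at most 10 in all, crops included, and the job is handed in when it is done.

```bash
ls; mkdir -p pics; python3 - <<'E'
from rig import ctrl, optics
import cv2,pickle
s=ctrl.sense();print(s,ctrl.hold_point_z)
d={}
for n in("scene","side","wrist"):
    f=optics.grab_frame(n);d[n]=f;cv2.imwrite(f"pics/{n}0.png",f["color"]);print(n,f["K"],f["T"],[k for k in f])
pickle.dump(d,open("f0.pkl","wb"))
import numpy as np
a=cv2.resize(d["scene"]["color"],(800,600),interpolation=cv2.INTER_CUBIC);cv2.imwrite("pics/scene0b.png",a)
a=cv2.resize(d["side"]["color"],(800,600),interpolation=cv2.INTER_CUBIC);cv2.imwrite("pics/side0b.png",a)
E
```

```text
pics
{'clock': 0.0, 'joints': array([65.51767137, 24.4496672 ,  4.23160836, 92.05347713, -1.9535861 ,
       63.64365401, -3.84530276]), 'joint_vel': array([ 0.00856126,  0.09763463,  0.06319541,  0.06218153,  0.05316577,
       -0.00631754, -0.00601722]), 'effort': array([-9.56437470e-04, -9.35831594e+01,  3.66610676e+00, -4.54184175e+01,
       -4.88333451e-02,  2.01440428e-02,  3.44055502e-05]), 'ee_pos': array([ 0.18495032, -0.64869505,  0.20476606]), 'tool_rot': array([[ 9.61675098e-01,  2.74191173e-01, -4.53534531e-04],
       [ 2.74191529e-01, -9.61674329e-01,  1.22108422e-03],
       [-1.01342001e-04, -1.29864162e-03, -9.99999152e-01]]), 'contact_force': array([-0.35858576, -0.3891572 , -0.2667034 ]), 'moment': array([ 0.02156863, -0.03677037,  0.0595868 ]), 'finger_force': 0.0, 'opening': 0.9970835284367346} -0.0188
scene [[417.88332248   0.         256.74259679]
 [  0.         417.88332248 196.11173193]
 [  0.           0.           1.        ]] [[-0.85478611  0.33997914 -0.39211591  0.15325949]
 [-0.51856452 -0.52927069  0.67153806  0.90692353]
 [ 0.02077348  0.77735881  0
[... 237 characters left out ...]
593e-01  6.13143709e-02 -6.58249509e-02  5.06545878e-01]
 [-8.99547964e-02  6.72992992e-01 -7.34158408e-01 -7.73386122e-01]
 [-7.14730310e-04  7.37103101e-01  6.75779926e-01  9.04156929e-01]
 [ 0.00000000e+00  0.00000000e+00  0.00000000e+00  1.00000000e+00]] ['color', 'K', 'T']
wrist [[297.31863964   0.         255.95089074]
 [  0.         297.31863964 192.45597551]
 [  0.           0.           1.        ]] [[ 2.73352620e-01  9.27137543e-01  2.56309036e-01  2.58959325e-01]
 [-9.61913665e-01  2.63655044e-01  7.21673000e-02 -6.27657387e-01]
 [-6.68157005e-04 -2.66274284e-01  9.63897069e-01  3.84395636e-01]
 [ 0.00000000e+00  0.00000000e+00  0.00000000e+00  1.00000000e+00]] ['color', 'K', 'T']
```

View pics/scene0b.png

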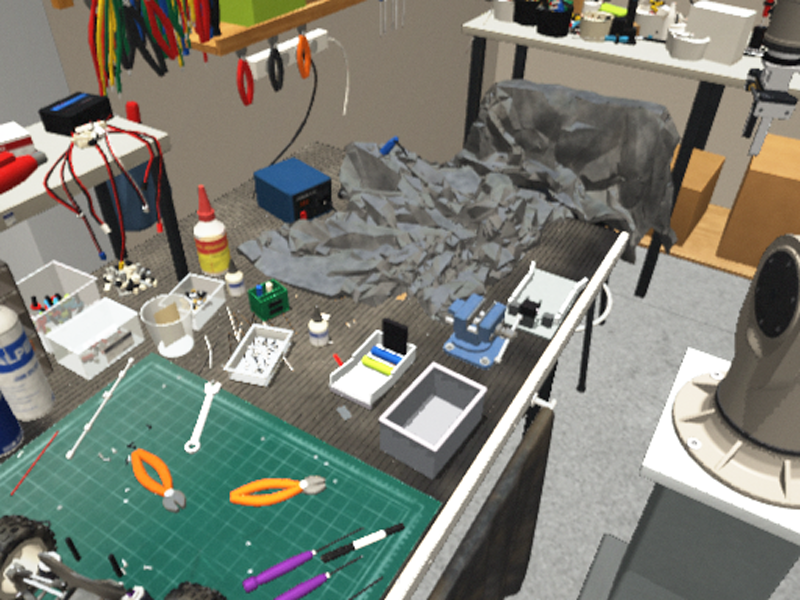

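View pics/side0b.png

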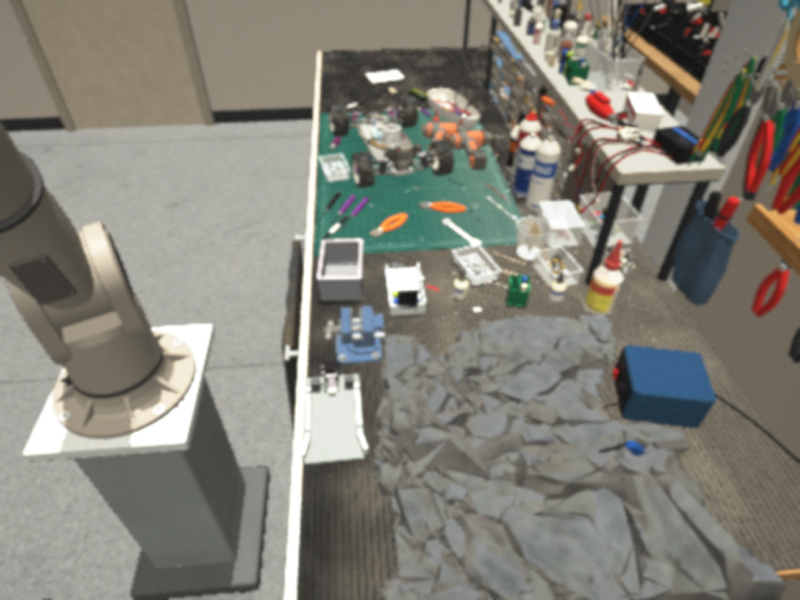

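```bash
python3 - <<'E'
import cv2,pickle,numpy as np
d=pickle.load(open("f0.pkl","rb"))
def crop(n,x0,y0,w,h,k):
    im=cv2.resize(d[n]["color"][y0:y0+h,x0:x0+w],None,fx=k,fy=k,interpolation=cv2.INTER_CUBIC)
    for x in range(x0-x0%10+10,x0+w,10):
        cv2.line(im,((x-x0)*k,0),((x-x0)*k,6 if x%50 else 14),(0,0,255),1);
        if x%20==0: cv2.putText(im,str(x),((x-x0)*k-10,18),0,.35,(0,255,255),1)
    for y in range(y0-y0%10+10,y0+h,10):
        cv2.line(im,(0,(y-y0)*k),(6,(y-y0)*k),(0,0,255),1)
        if y%20==0: cv2.putText(im,str(y),(8,(y-y0)*k+4),0,.35,(0,255,255),1)
    return im
a=crop("scene",206,198,110,108,5); b=crop("side",198,146,80,50,3)
cv2.imwrite("pics/c1.png",a)
cv2.imwrite("pics/c2.png",np.hstack([crop("side",192,146,88,150,4),crop("scene",320,165,62,60,4).repeat(1,0) if 0 else cv2.copyMakeBorder(crop("scene",310,160,80,60,5),0,300,0,0,cv2.BORDER_CONSTANT)]))
E
```

```text
(no output)
```

View pics/c1.png

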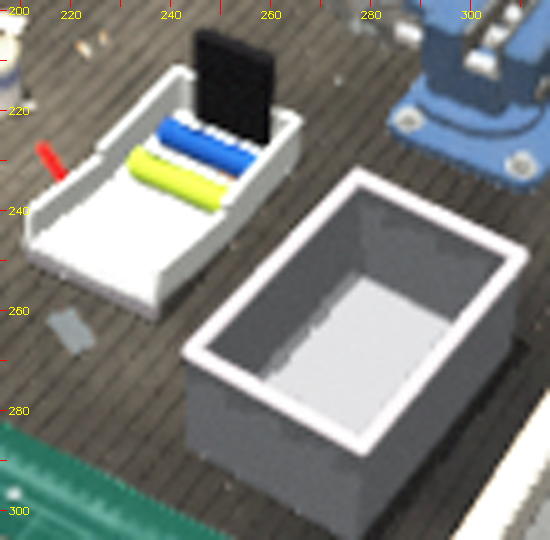

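View pics/c2.png

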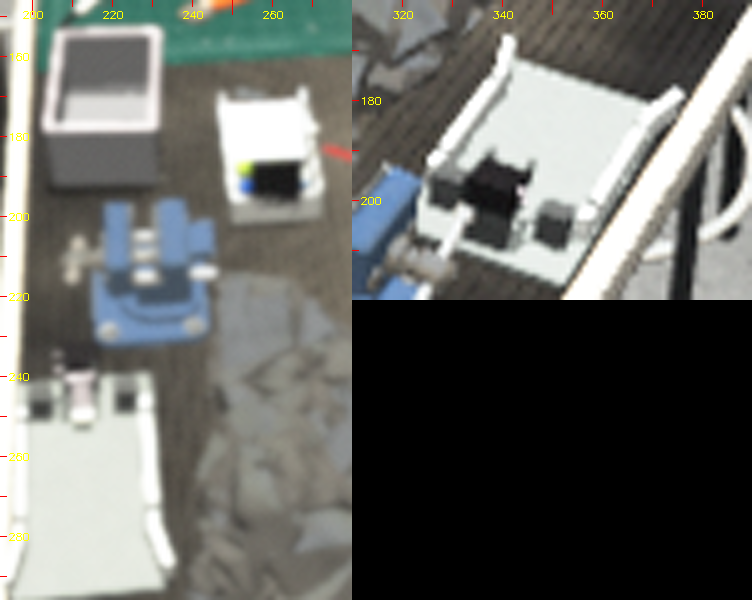

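```bash
cat > h.py <<'E'
import numpy as np,pickle,cv2
from scipy.optimize import least_squares
from scipy.spatial.transform import Rotation as R
def proj(f,P):
    T=f["T"];K=f["K"];p=(np.atleast_2d(P)-T[:3,3])@T[:3,:3];p=p*[1,-1,-1]
    if abs(K[0,0]-297.3)<1:
        r=np.hypot(p[:,0],p[:,1]);th=np.arctan2(r,p[:,2]);u=p[:,:2]/r[:,None]*th[:,None]
    else: u=p[:,:2]/p[:,2:]
    return u*K[0,0]+K[:2,2]
def fit(obs,z0,x0,off=0.4):
    # obs list of (frame, px, local pt mm, weight); pose x,y,yaw
    def pose(v,p):
        c,s=np.cos(v[2]),np.sin(v[2]);p=np.array(p)/1e3
        return np.array([v[0]+c*p[0]-s*p[1],v[1]+s*p[0]+c*p[1],z0+p[2]])
    fun=lambda v:np.concatenate([w*(proj(f,pose(v,p))[0]-np.array(px)+off) for f,px,p,w in obs])
    r=least_squares(fun,x0,loss="soft_l1")
    e=r.fun.reshape(-1,2)
    return r.x,e
E
python3 - <<'E'
from h import *
d=pickle.load(open("f0.pkl","rb"));S,D=d["scene"],d["side"]
def go(n,o,x0):
    x,e=fit(o,0,x0);print(n,np.round(x[:2],4),np.degrees(x[2]).round(2));print(np.round(e,1).tolist())
go("bin",[(S,(242.6,268.2),(52,77,73),1),(S,(277.4,231.6),(52,-77,73),1),(S,(311.6,248.4),(-52,-77,73),1),(S,(278.6,289),(-52,77,73),1),
(D,(207.5,152.5),(-52,77,73),1),(D,(232.5,153),(52,77,73),1),(D,(231.5,178.5),(52,-77,73),1),(D,(202.5,178.5),(-52,-77,73),1)],(.4,0,0))
go("tray",[(S,(242,211.6),(-75,-42,32),1),(S,(266,222.4),(-75,42,32),1),(S,(212,247.2),(75,-42,19),1),(S,(237.4,259.5),(75,42,19),1),(S,(246.4,204),(-75,-25,72),1),(S,(260.5,209),(-70,25,72),1),
(D,(255.2,186.5),(-75,25,72),1),(D,(267,186),(-75,-25,72),1),(D,(249.2,194.2),(-75,42,32),1),(D,(272.5,193),(-75,-42,32),1)],(.55,0,1.6))
go("dock",[(D,(195,296),(-90,55,8),1),(D,(233.2,292.7),(-90,-55,8),1),(D,(212.5,249),(61.3,0,20),1),(D,(229.5,239.2),(110,-55,8),1),(S,(353.2,217),(110,55,8),1),(S,(323,206),(110,-55,8),1),(S,(343.6,198),(61.3,0,20),.5)],(.4,-.3,1.6))
E
```

```text
bin [0.4556 0.2835] -3.89
[[-1.4, 0.0], [-0.5, -0.0], [0.5, 0.5], [-0.2, 0.1], [-1.2, 1.7], [-0.1, 0.8], [-0.3, 0.3], [0.3, 0.8]]
tray [0.605  0.2239] 90.86
[[-1.1, 0.4], [0.4, 0.0], [-1.3, 0.3], [0.2, 0.3], [-0.4, -0.7], [0.1, 1.5], [-1.4, 1.1], [0.7, 0.7], [0.1, 1.9], [-0.4, 1.5]]
dock [ 0.4309 -0.1381] 91.97
[[-0.1, 0.7], [0.0, -0.3], [-0.4, 1.1], [-0.9, -0.2], [-0.0, 0.6], [-4.5, -0.7], [-0.9, 0.7]]
```

```bash
cat >> h.py <<'E'
def rot(yaw,tip=0):
    """tool rotation: tool y = -tray x for tray yaw, tipped nose-down by tip (deg)"""
    B=np.array([[0,-1,0],[-1,0,0],[0,0,-1.]]).T  # tool axes in tray frame: x=-ty, y=-tx, z=-tz
    return R.from_euler("zy",[yaw,tip],degrees=True).as_matrix()@B
def want(p,Rm,cmdp=None,cmdR=None):
    from rig import ctrl
    s=ctrl.sense();p0=s["ee_pos"] if cmdp is None else cmdp;R0=s["tool_rot"] if cmdR is None else cmdR
    d=R0.T@(np.array(p)-p0)/.5;t=R.from_matrix(R0.T@Rm).as_rotvec()/2/np.pi
    print("t",s["clock"].__round__(2),"at",np.round(s["ee_pos"],4),"F",np.round(s["contact_force"],1),"dp",np.round(d,4),"turn",np.round(t,4),"dist",np.linalg.norm(d)*.5)
    return d,t
E
python3 -m handwheel '{"dp":[[0,0,0],[0,0,0]],"turn":[[0,0,0.0418],[0,0,0.0418]],"fingers":[-1,-1]}'
for i in 1; do
python3 -m handwheel '{"dp":[[0.2165,-0.3985,-0.0225],[0.2165,-0.3985,-0.0225],[0.2165,-0.3985,-0.0225],[0.2165,-0.3985,-0.0225],[0.2165,-0.3985,-0.0225]],"turn":[[0,0,0],[0,0,0],[0,0,0],[0,0,0],[0,0,0]],"fingers":[-1,-1,-1,-1,-1]}'
python3 -m handwheel '{"dp":[[0.2165,-0.3985,-0.0225],[0.2165,-0.3985,-0.0225],[0.2165,-0.3985,-0.0225],[0.2165,-0.3985,-0.0225],[0.2165,-0.3985,-0.0225]],"turn":[[0,0,0],[0,0,0],[0,0,0],[0,0,0],[0,0,0]],"fingers":[-1,-1,-1,-1,-1]}'; done
python3 - <<'E'
from h import *
want((.606,.154,.25),rot(90.86)); print(rot(90.86).round(3))
from rig import ctrl,optics
print(ctrl.sense()["joints"],ctrl.sense()["tool_rot"])
f=optics.grab_frame("wrist");pickle.dump(f,open("fd.pkl","wb"));cv2.imwrite("pics/w1.png",cv2.resize(f["color"],(800,600)))
E
```

```text
clock: 0.35
ee_pos: [0.1849, -0.649, 0.2052]
tool_rot: [[1.0, 0.009, -0.0], [0.009, -1.0, 0.001], [-0.0, -0.001, -1.0]]
contact_force: [0.1, 0.0, -0.1]
opening: 0.998
finger_force: 0.0
clock: 0.85
ee_pos: [0.2921, -0.4448, 0.2169]
tool_rot: [[1.0, 0.018, 0.0], [0.018, -1.0, 0.001], [0.0, -0.001, -1.0]]
contact_force: [0.3, 0.2, -0.8]
opening: 0.999
finger_force: 0.0
clock: 1.35
ee_pos: [0.397, -0.2438, 0.2283]
tool_rot: [[1.0, 0.018, 0.001], [0.018, -1.0, 0.0], [0.001, -0.0, -1.0]]
contact_force: [-0.8, -0.3, -0.3]
opening: 1.002
finger_force: 0.0
t 1.35 at [ 0.397  -0.2438  0.2283] F [-0.8 -0.3 -0.3] dp [ 0.4327 -0.7878 -0.0429] turn [-0.     -0.0001  0.0006] dist 0.449917279177143
[[ 1.     0.015  0.   ]
 [ 0.015 -1.     0.   ]
 [ 0.     0.    -1.   ]]
[ 32.20671891   3.74903007  -8.92346328 115.82142688   0.64047133
  60.44528225 -65.95361743] [[ 9.99828665e-01  1.84986893e-02  6.63284262e-04]
 [ 1.84985802e-02 -9.99828872e-01  1.70245600e-04]
 [ 6.66320076e-04 -1.57946613e-04 -9.99999766e-01]]
```

View pics/w1.png

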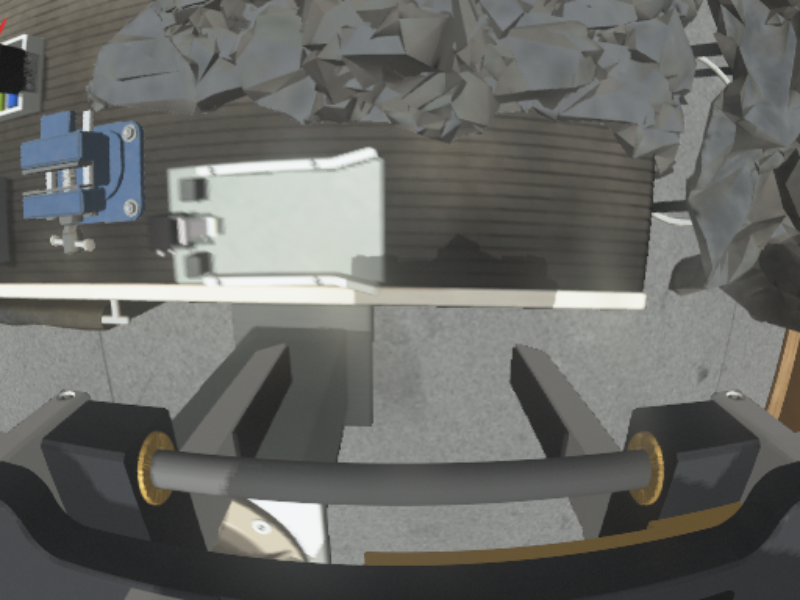

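```bash
python3 - <<'E'
import cv2,pickle
im=pickle.load(open("fd.pkl","rb"))["color"]
x0,y0,w,h,k=100,90,152,100,5
a=cv2.resize(im[y0:y0+h,x0:x0+w],None,fx=k,fy=k,interpolation=cv2.INTER_CUBIC)
cv2.imwrite("pics/w1c.png",a)
E
```

```text
(no output)
```

View pics/w1c.png

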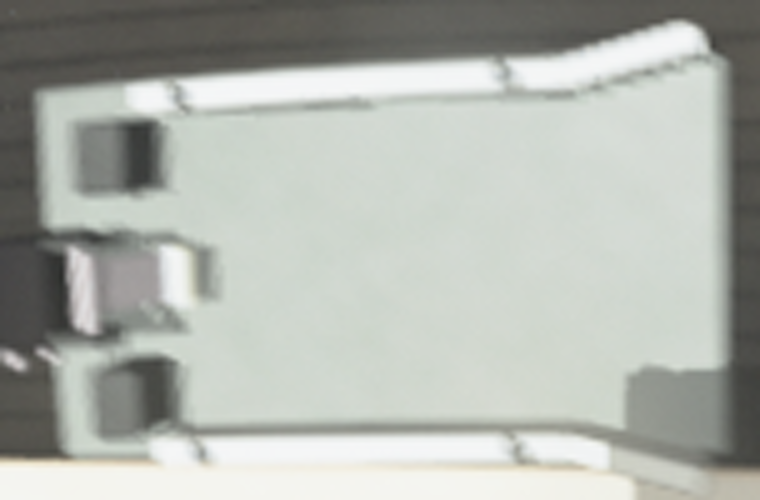

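```bash
python3 - <<'E'
from h import *
d=pickle.load(open("f0.pkl","rb"));S,D=d["scene"],d["side"];W=pickle.load(open("fd.pkl","rb"))
o=[(W,(107.6,108.4),(110,-55,8),1),(W,(112.4,181),(110,55,8),1),(W,(245.4,102),(-90,-55,8),1),(W,(215,109.4),(-50,-45,8),1),(W,(216,176.4),(-50,45,28),1),(W,(135.6,145),(61.3,0,20),1)]
x,e=fit(o,0,(.43,-.138,1.6));print(x,np.degrees(x[2]),e.round(1).tolist())
o+=[(D,(195,296),(-90,55,8),.7),(D,(233.2,292.7),(-90,-55,8),.7),(D,(212.5,249),(61.3,0,20),.7),(S,(353.2,217),(110,55,8),.7)]
x,e=fit(o,0,(.43,-.138,1.6));print(x,np.degrees(x[2]),e.round(1).tolist())
E
python3 -m handwheel '{"dp":[[0.2165,-0.394,-0.0225],[0.2165,-0.394,-0.0225],[0.2165,-0.394,-0.0225],[0.2165,-0.394,-0.0225],[0.2165,-0.394,-0.0225]],"turn":[[0,0,0],[0,0,0],[0,0,0],[0,0,0],[0,0,0]],"fingers":[-1,-1,-1,-1,-1]}'
python3 -m handwheel '{"dp":[[0.1,-0.394,-0.0225],[0.1,-0.394,-0.0225],[0.1,-0.394,-0.0225],[0.1,-0.394,-0.0225],[0.1,-0.394,-0.0225]],"turn":[[0,0,0],[0,0,0],[0,0,0],[0,0,0],[0,0,0]],"fingers":[-1,-1,-1,-1,-1]}'
python3 - <<'E'
from h import *
want((.606,.154,.25),rot(90.86))
from rig import ctrl,optics
f=optics.grab_frame("wrist");pickle.dump(f,open("fw.pkl","wb"))
for n,x,y,z in(("tray",.605,.224,.02),("bin",.4556,.2835,.071)): print(n,proj(f,[x,y,z]))
cv2.imwrite("pics/w2.png",cv2.resize(f["color"],(800,600)))
E
```

```text
[ 0.43325545 -0.13816247  1.58160012] 90.61901158364398 [[0.2, -0.5], [0.3, 0.8], [-0.1, -0.7], [0.4, -0.4], [-1.7, 1.3], [0.3, -0.0]]
[ 0.43314676 -0.13815114  1.58272877] 90.68367877654758 [[0.1, -0.3], [0.3, 0.9], [-0.2, -0.7], [0.3, -0.3], [-1.6, 1.4], [0.3, 0.1], [-0.0, 0.2], [0.1, 0.1], [0.5, 0.7], [-1.2, 0.2]]
clock: 1.9
ee_pos: [0.5021, -0.045, 0.2395]
tool_rot: [[1.0, 0.019, 0.001], [0.019, -1.0, 0.001], [0.001, -0.001, -1.0]]
contact_force: [-0.4, -0.9, 0.3]
opening: 1.001
finger_force: 0.0
clock: 2.4
ee_pos: [0.5479, 0.1555, 0.2506]
tool_rot: [[1.0, 0.022, -0.0], [0.022, -1.0, 0.003], [0.0, -0.003, -1.0]]
contact_force: [0.2, -0.3, -0.2]
opening: 1.001
finger_force: 0.0
t 2.4 at [0.5479 0.1555 0.2506] F [ 0.2 -0.3 -0.2] dp [0.1162 0.0055 0.0011] turn [-0.0004 -0.      0.0011] dist 0.05815689132477235
tray [[207.66518122 126.25056939]]
bin [[161.6082067  239.68532706]]
```

View pics/w2.png

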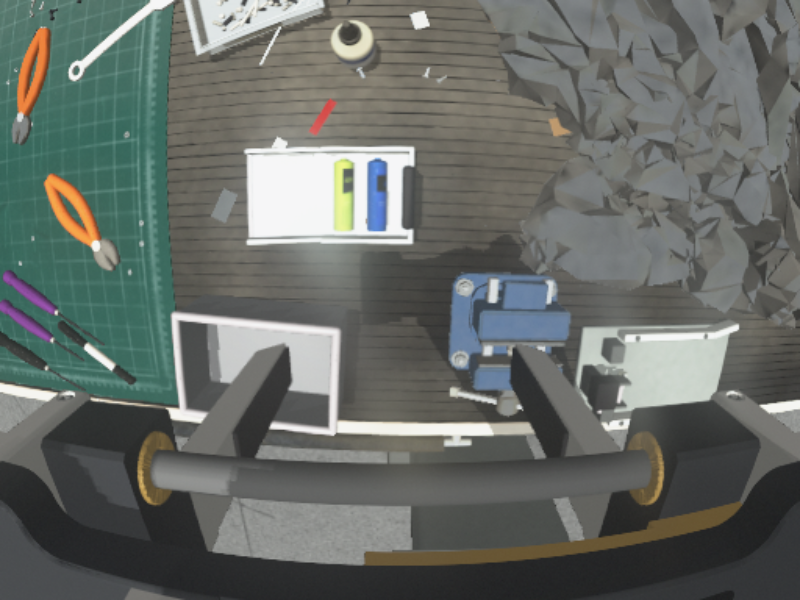

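```bash
python3 - <<'E'
from h import *
W=pickle.load(open("fw.pkl","rb"))
q=lambda a:tuple(np.array(a)*.64)
o=[(W,q(a),b,1) for a,b in [((173,315),(52,77,73)),((340,328),(52,-77,73)),((336,433),(-52,-77,73)),((181,414),(-52,77,73))]]
x,e=fit(o,0,(.4556,.2835,-.07),.18);print("bin",x,np.degrees(x[2]),e.round(1).tolist())
for zn in(19,32):
  o=[(W,q(a),b,w) for a,b,w in [((247,149),(75,-42,zn),1),((247,244),(75,42,zn),1),((414,243),(-75,42,32),1),((414,147),(-75,-42,32),1),((409,197),(-70,0,72),1)]]
  x,e=fit(o,0,(.605,.224,1.58),.18);print("tray",x,np.degrees(x[2]),e.round(1).tolist())
E
```

```text
bin [ 0.45524218  0.28346035 -0.05689592] -3.259896273255194 [[-2.0, -1.7], [0.4, -0.4], [0.8, 1.8], [-0.4, 1.2]]
tray [0.6077463  0.22093576 1.58141419] 90.60835854011236 [[0.2, 1.2], [1.7, -1.4], [-0.7, 0.4], [0.1, -0.5], [-0.4, 0.1]]
tray [0.60797611 0.2198601  1.57887015] 90.46259573551663 [[-2.0, 0.4], [-0.5, -0.3], [-0.0, 0.4], [1.0, -0.5], [0.5, 0.1]]
```

```bash
python3 -c "
from h import *
want((.608,.1515,.042),rot(90.7))"
```

```text
t 2.45 at [0.5477 0.1527 0.2502] F [ 0.1 -1.1 -0.6] dp [0.1208 0.0054 0.4163] turn [-0.0002  0.0001  0.0013] dist 0.21675466461096832
```

```bash
python3 -m handwheel '{"dp":[[0.06,0.0054,0],[0.1208,0.0054,0.1],[0.1208,0.0054,0.2],[0.1208,0.0054,0.28],[0.1208,0.0054,0.34]],"turn":[[0,0,0.0013],[0,0,0.0013],[0,0,0.0013],[0,0,0.0013],[0,0,0.0013]],"fingers":[-1,-1,-1,-1,-1]}'
python3 -m handwheel '{"dp":[[0,0,0.04],[0,0,0.076],[0,0,0.076],[0,0,0.076]],"turn":[[0,0,0],[0,0,0],[0,0,0],[0,0,0]],"fingers":[-1,-1,-1,-1]}'
python3 -c "
from h import *
want((.608,.1515,.042),rot(90.7))
from rig import optics
f=optics.grab_frame('wrist');cv2.imwrite('pics/w3.png',f['color'][50:350])"
```

```text
clock: 2.95
ee_pos: [0.6068, 0.1447, 0.0767]
tool_rot: [[1.0, 0.005, -0.004], [0.005, -1.0, -0.002], [-0.004, 0.002, -1.0]]
contact_force: [-0.3, 0.2, 0.2]
opening: 0.999
finger_force: 0.0
clock: 3.35
ee_pos: [0.6083, 0.1461, 0.0428]
tool_rot: [[1.0, 0.006, -0.0], [0.006, -1.0, -0.0], [-0.0, 0.0, -1.0]]
contact_force: [0.1, 0.4, -0.2]
opening: 1.001
finger_force: 0.0
t 3.35 at [0.6083 0.1461 0.0428] F [ 0.1  0.4 -0.2] dp [-0.0005 -0.0108  0.0015] turn [ 0.0001  0.0001 -0.001 ] dist 0.005467469488954125
```

View pics/w3.png

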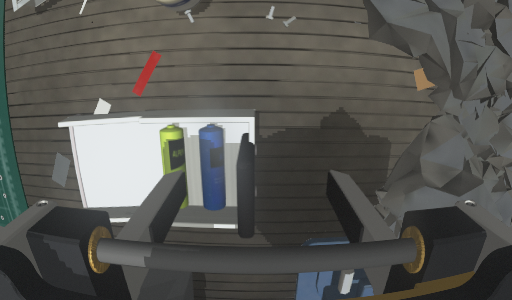

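```bash
python3 -m handwheel '{"dp":[[0,-0.0108,0.0015],[0,-0.0108,0.0015],[0,-0.0108,0.0015],[0,-0.0108,0.0015],[0,-0.0108,0.0015]],"turn":[[0,0,-0.001],[0,0,-0.001],[0,0,-0.001],[0,0,-0.001],[0,0,-0.001]],"fingers":[-0.7,0.3,1,1,1]}' 45
python3 -m handwheel '{"dp":[[0,0,0],[0,0,0],[0,0,0],[0,0,0],[0,0,0]],"turn":[[0,0,0],[0,0,0],[0,0,0],[0,0,0],[0,0,0]],"fingers":[1,1,1,1,1]}'
```

```text
clock: 3.9
ee_pos: [0.6083, 0.1525, 0.0419]
tool_rot: [[1.0, 0.013, 0.0], [0.013, -1.0, 0.0], [0.0, -0.0, -1.0]]
contact_force: [-0.0, 0.0, -0.5]
opening: 0.61
finger_force: 0.0
clock: 4.4
ee_pos: [0.6082, 0.1526, 0.0417]
tool_rot: [[1.0, 0.013, -0.0], [0.013, -1.0, 0.0], [-0.0, -0.0, -1.0]]
contact_force: [-0.5, -0.4, -0.4]
opening: 0.19
finger_force: 0.0
```

```bash
python3 -m handwheel '{"dp":[[0,0,0],[0,0,0],[0,0,0],[0,0,0],[0,0,0]],"turn":[[0,0,0],[0,0,0],[0,0,0],[0,0,0],[0,0,0]],"fingers":[1,1,1,1,1]}' 50
python3 -m handwheel '{"dp":[[0,0,-0.005],[0,0,-0.015],[0,0,-0.03],[0,0,-0.045],[0,0,-0.06]],"turn":[[0,0,0],[0,0,0],[0,0,0],[0,0,0],[0,0,0]],"fingers":[1,1,1,1,1]}'
python3 -m handwheel '{"dp":[[0,0,-0.02],[0,0,-0.05],[0,0,-0.08],[0,0,-0.11],[0,0,-0.13]],"turn":[[0,0,0],[0,0,0],[0,0,0],[0,0,0],[0,0,0]],"fingers":[1,1,1,1,1]}'
python3 -c "
from h import *
from rig import optics,ctrl
print(ctrl.sense()['joints'])
f=optics.grab_frame('wrist');pickle.dump(f,open('fw2.pkl','wb'));cv2.imwrite('pics/w4.png',f['color'][50:350])"
```

```text
clock: 4.9
ee_pos: [0.6083, 0.1525, 0.0418]
tool_rot: [[1.0, 0.013, 0.0], [0.013, -1.0, -0.0], [0.0, 0.0, -1.0]]
contact_force: [0.4, -0.1, -0.3]
opening: 0.102
finger_force: 50.0
clock: 5.4
ee_pos: [0.6083, 0.1527, 0.0727]
tool_rot: [[1.0, 0.013, 0.0], [0.013, -1.0, 0.0], [0.0, -0.0, -1.0]]
contact_force: [-0.1, -0.0, -3.9]
opening: 0.103
finger_force: 50.0
clock: 5.9
ee_pos: [0.6088, 0.1528, 0.1388]
tool_rot: [[1.0, 0.013, 0.002], [0.013, -1.0, 0.0], [0.002, -0.0, -1.0]]
contact_force: [-0.3, -0.2, -3.0]
opening: 0.102
finger_force: 50.0
[  -0.76200851   25.65895722  -25.05698719  100.72402023   12.75127079
   56.32207953 -119.99146341]
```

View pics/w4.png

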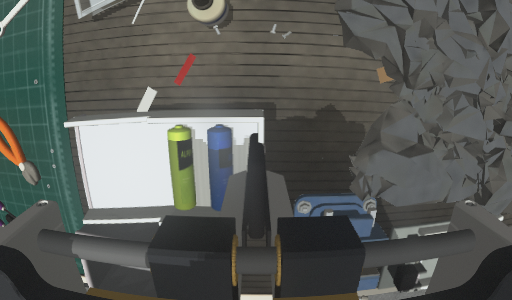

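```bash
python3 -m handwheel '{"dp":[[0.002,-0.01,0],[0.007,-0.03,0],[0.014,-0.06,0],[0.021,-0.09,0],[0.029,-0.12,0]],"turn":[[0,0,-0.004],[0,0,-0.012],[0,0,-0.022],[0,0,-0.034],[0,0,-0.046]],"fingers":[1,1,1,1,1]}'
python3 -c "
from h import *
want((.636,.272,.138),rot(176.4))"
```

```text
clock: 6.45
ee_pos: [0.6215, 0.2136, 0.1358]
tool_rot: [[0.953, 0.302, -0.001], [0.302, -0.953, -0.0], [-0.001, -0.0, -1.0]]
contact_force: [-0.5, 0.7, -3.1]
opening: 0.1
finger_force: 50.0
t 6.45 at [0.6215 0.2136 0.1358] F [-0.5  0.7 -3.1] dp [ 0.0629 -0.1026 -0.0044] turn [-0.0002  0.0002 -0.1912] dist 0.060198024815087486
```

```bash
python3 -m handwheel '{"dp":[[0.016,-0.026,0],[0.034,-0.055,-0.002],[0.05,-0.08,-0.004],[0.059,-0.096,-0.004],[0.063,-0.1026,-0.004]],"turn":[[0,0,-0.013],[0,0,-0.028],[0,0,-0.044],[0,0,-0.060],[0,0,-0.076]],"fingers":[1,1,1,1,1]}'
python3 -m handwheel '{"dp":[[0,0,0],[0,0,0],[0,0,0],[0,0,0],[0,0,0]],"turn":[[0,0,-0.016],[0,0,-0.032],[0,0,-0.048],[0,0,-0.062],[0,0,-0.076]],"fingers":[1,1,1,1,1]}'
python3 -m handwheel '{"dp":[[0,0,0],[0,0,0],[0,0,0],[0,0,0],[0,0,0]],"turn":[[0,0,-0.014],[0,0,-0.026],[0,0,-0.034],[0,0,-0.038],[0,0,-0.039]],"fingers":[1,1,1,1,1]}'
python3 -c "
from h import *
want((.636,.272,.128),rot(176.4))
from rig import optics,ctrl
print(ctrl.sense()['joints'])
f=optics.grab_frame('wrist');pickle.dump(f,open('fw3.pkl','wb'));w=f['color'][20:300]
s=optics.grab_frame('scene');pickle.dump(s,open('fs3.pkl','wb'));s=cv2.resize(s['color'][190:310,190:330],(560,480)) 
cv2.imwrite('pics/w5.png',s);cv2.imwrite('pics/w5w.png',w)"
```

```text
clock: 6.95
ee_pos: [0.6361, 0.2727, 0.1377]
tool_rot: [[0.706, 0.708, -0.001], [0.708, -0.706, 0.0], [-0.001, -0.001, -1.0]]
contact_force: [-1.2, 0.4, -3.6]
opening: 0.103
finger_force: 50.0
clock: 7.45
ee_pos: [0.6363, 0.2714, 0.1377]
tool_rot: [[0.304, 0.953, -0.001], [0.953, -0.304, -0.0], [-0.0, -0.001, -1.0]]
contact_force: [0.5, -0.5, -3.7]
opening: 0.104
finger_force: 50.0
clock: 7.95
ee_pos: [0.6365, 0.2712, 0.1381]
tool_rot: [[0.068, 0.998, -0.001], [0.998, -0.068, 0.0], [0.0, -0.001, -1.0]]
contact_force: [0.6, -1.1, -2.7]
opening: 0.099
finger_force: 50.0
t 7.95 at [0.6365 0.2712 0.1381] F [ 0.6 -1.1 -2.7] dp [ 0.0015 -0.0011  0.0202] turn [-0.0001 -0.     -0.0008] dist 0.010141964567600905
[  1.22081821  35.79177382 -43.40356398  90.88506306  26.49870287
  64.09240682 -52.45682635]
```

View pics/w5.png

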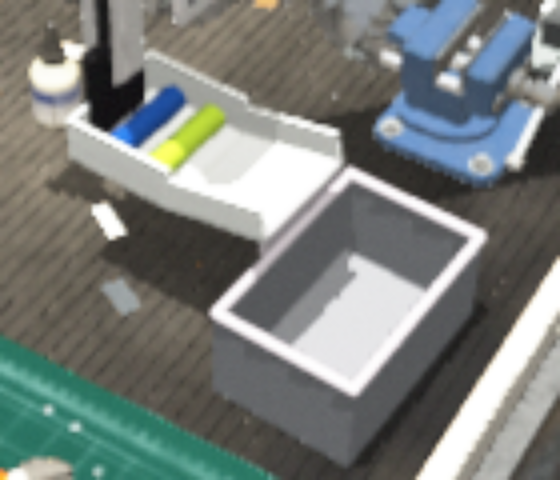

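```bash
python3 -c "
from h import *
s=pickle.load(open('fs3.pkl','rb'))
tcp=np.array([.6365,.2712,.1381]);A=R.from_euler('z',176.1,degrees=True).as_matrix()
for p in [(75,42,19),(75,-42,19),(75,42,4),(75,-42,4),(75,42,32),(75,-42,32),(-75,42,32),(-65,-25,72)]:
    w=tcp+A@((np.array(p)-[-70,0,41.8])/1e3); print(p,w.round(4),((proj(s,w)[0]-[190,190])*4+2).round(0))
B=R.from_euler('z',-3.6,degrees=True).as_matrix()
for p in [(52,77,73),(52,-77,73),(-52,-77,73),(-52,77,73)]:
    w=np.array([.4554,.2835,0])+B@(np.array(p)/1e3);print(p,((proj(s,w)[0]-[190,190])*4+2).round(0))
"
```

```text
(75, 42, 19) [0.489  0.2392 0.1153] [342. 159.]
(75, -42, 19) [0.4947 0.323  0.1153] [263. 240.]
(75, 42, 4) [0.489  0.2392 0.1003] [341. 177.]
(75, -42, 4) [0.4947 0.323  0.1003] [262. 257.]
(75, 42, 32) [0.489  0.2392 0.1283] [343. 144.]
(75, -42, 32) [0.4947 0.323  0.1283] [263. 224.]
(-75, 42, 32) [0.6386 0.229  0.1283] [149.  49.]
(-65, -25, 72) [0.6332 0.2965 0.1683] [91. 62.]
(52, 77, 73) [206. 314.]
(52, -77, 73) [348. 167.]
(-52, -77, 73) [489. 235.]
(-52, 77, 73) [355. 397.]
```

```bash
python3 -m handwheel '{"dp":[[0,0,0.006],[0,0,0.02],[0,0,0.036],[0,0,0.05],[0,0,0.058]],"turn":[[0,0,0],[0,0,0],[0,0,0],[0,0,0],[0,0,0]],"fingers":[1,1,1,1,1]}'
python3 -m handwheel '{"dp":[[0,0,0.003],[0,0,0.006],[0,0,0.006]],"turn":[[0,0,0],[0,0,0],[0,0,0]],"fingers":[1,1,1]}'
python3 -m handwheel '{"dp":[[0,0,0.003],[0,0,0.006],[0,0,0.006]],"turn":[[0,0,0],[0,0,0],[0,0,0]],"fingers":[1,1,1]}'
python3 -m handwheel '{"dp":[[0,0,0.003],[0,0,0.003]],"turn":[[0,0,0],[0,0,0]],"fingers":[1,1]}'
```

```text
clock: 8.55
ee_pos: [0.6363, 0.2709, 0.1086]
tool_rot: [[0.068, 0.998, -0.001], [0.998, -0.068, -0.0], [-0.0, -0.001, -1.0]]
contact_force: [0.8, -0.1, -3.0]
opening: 0.1
finger_force: 50.0
clock: 8.85
ee_pos: [0.6367, 0.2712, 0.1068]
tool_rot: [[0.068, 0.998, 0.0], [0.998, -0.068, 0.0], [0.0, 0.0, -1.0]]
contact_force: [0.5, 0.9, -3.1]
opening: 0.104
finger_force: 50.0
clock: 9.15
ee_pos: [0.6367, 0.2711, 0.1037]
tool_rot: [[0.068, 0.998, -0.0], [0.998, -0.068, -0.0], [-0.0, -0.0, -1.0]]
contact_force: [-0.3, 0.5, -3.9]
opening: 0.102
finger_force: 50.0
clock: 9.35
ee_pos: [0.637, 0.2712, 0.1027]
tool_rot: [[0.069, 0.998, 0.001], [0.998, -0.069, 0.0], [0.0, 0.001, -1.0]]
contact_force: [1.7, -0.9, 4.1]
opening: 0.104
finger_force: 50.0
```

```bash
python3 -m handwheel '{"dp":[[0,0.002,-0.001],[0,0.004,-0.001],[0,0.004,-0.001]],"turn":[[0,0,0],[0,0,0],[0,0,0]],"fingers":[1,1,1]}'
python3 -m handwheel '{"dp":[[0,0.002,0],[0,0.002,0]],"turn":[[0,0,0],[0,0,0]],"fingers":[1,1]}'
python3 -m handwheel '{"dp":[[0,0.002,0],[0,0.002,0]],"turn":[[0,0,0],[0,0,0]],"fingers":[1,1]}'
```

```text
clock: 9.65
ee_pos: [0.6388, 0.271, 0.1027]
tool_rot: [[0.069, 0.998, -0.0], [0.998, -0.069, 0.0], [0.0, -0.0, -1.0]]
contact_force: [0.1, 0.8, 0.6]
opening: 0.101
finger_force: 50.0
clock: 9.85
ee_pos: [0.6398, 0.2709, 0.1027]
tool_rot: [[0.068, 0.998, -0.0], [0.998, -0.068, 0.0], [0.0, -0.0, -1.0]]
contact_force: [-0.3, -1.4, -1.8]
opening: 0.101
finger_force: 50.0
clock: 10.05
ee_pos: [0.6406, 0.2709, 0.1026]
tool_rot: [[0.068, 0.998, -0.0], [0.998, -0.068, 0.0], [0.0, -0.0, -1.0]]
contact_force: [-1.6, 1.2, -2.5]
opening: 0.099
finger_force: 50.0
```

```bash
python3 -m handwheel '{"dp":[[0,0.002,0.0005],[0,0.002,0.0005]],"turn":[[0,0,0],[0,0,0]],"fingers":[1,1]}'
python3 -m handwheel '{"dp":[[0,0.001,0.001],[0,0.001,0.001]],"turn":[[0,0,0],[0,0,0]],"fingers":[1,1]}'
python3 -c "
from h import *
from rig import ctrl
s=ctrl.sense();print(s['ee_pos'],s['contact_force'],s['tool_rot'],s['joints'])"
```

```text
clock: 10.25
ee_pos: [0.6408, 0.2711, 0.1021]
tool_rot: [[0.068, 0.998, -0.002], [0.998, -0.068, 0.0], [-0.0, -0.002, -1.0]]
contact_force: [-5.2, 1.9, -1.8]
opening: 0.105
finger_force: 50.0
clock: 10.45
ee_pos: [0.641, 0.2712, 0.1017]
tool_rot: [[0.068, 0.998, -0.002], [0.998, -0.068, -0.0], [-0.0, -0.002, -1.0]]
contact_force: [-6.8, 0.0, 0.6]
opening: 0.109
finger_force: 50.0
[0.6410158  0.27118963 0.10168604] [-6.79440951e+00  4.03651921e-03  6.46977523e-01] [[ 6.76683953e-02  9.97705736e-01 -2.06198934e-03]
 [ 9.97707854e-01 -6.76685808e-02 -2.02452761e-05]
 [-1.59730720e-04 -2.05589299e-03 -9.99997874e-01]] [  0.50166993  38.17675948 -42.25044897  91.80421849  28.21421901
  61.25871646 -53.41808308]
```

```bash
python3 -m handwheel '{"dp":[[0,-0.0051,-0.019],[0,-0.0115,-0.0375],[0,-0.0192,-0.0556],[0,-0.0192,-0.0556]],"turn":[[-0.0111,0,0],[-0.0222,0,0],[-0.0333,0,0],[-0.0333,0,0]],"fingers":[1,1,1,1]}'
python3 -c "
from h import *
from rig import ctrl
s=ctrl.sense();Rm=s['tool_rot'];print(s['ee_pos']+Rm@[0,-.137,.0317],Rm.T@s['contact_force'],s['joints'])"
```

```text
clock: 10.85
ee_pos: [0.631, 0.2728, 0.1313]
tool_rot: [[0.065, 0.975, 0.211], [0.998, -0.064, -0.014], [0.0, 0.211, -0.977]]
contact_force: [-6.8, 2.3, -6.8]
opening: 0.103
finger_force: 50.0
[0.50402165 0.28110275 0.07139652] [ 1.8157236  -8.2257643   5.15875472] [ -1.87253355  29.38647483 -40.68095631 101.73393193  35.24629806
  50.85485515 -62.60564765]
```

```bash
python3 -m handwheel '{"dp":[[0,-0.0051,-0.017],[0,-0.0115,-0.0355],[0,-0.0192,-0.0536],[0,-0.0281,-0.0711],[0,-0.0281,-0.0711]],"turn":[[-0.0111,0,0],[-0.0222,0,0],[-0.0333,0,0],[-0.0444,0,0],[-0.0444,0,0]],"fingers":[1,1,1,1,1]}'
python3 -c "
from h import *
from rig import ctrl,optics
s=ctrl.sense();Rm=s['tool_rot'];print(s['ee_pos']+Rm@[0,-.137,.0317],Rm.T@s['contact_force'],s['joints'])
f=optics.grab_frame('scene');cv2.imwrite('pics/s6.png',cv2.resize(f['color'][190:310,190:330],(560,480)))"
```

```text
clock: 11.35
ee_pos: [0.6099, 0.2741, 0.1625]
tool_rot: [[0.065, 0.88, 0.47], [0.998, -0.058, -0.031], [-0.0, 0.471, -0.882]]
contact_force: [-5.4, 0.1, 0.8]
opening: 0.108
finger_force: 50.1
[0.50421178 0.28101345 0.06995207] [-0.25595304 -4.3804077  -3.22930919] [-10.3171116   19.51516643 -35.33887097 114.47409067  52.08311743
  40.59233282 -84.13983383]
```

View pics/s6.png

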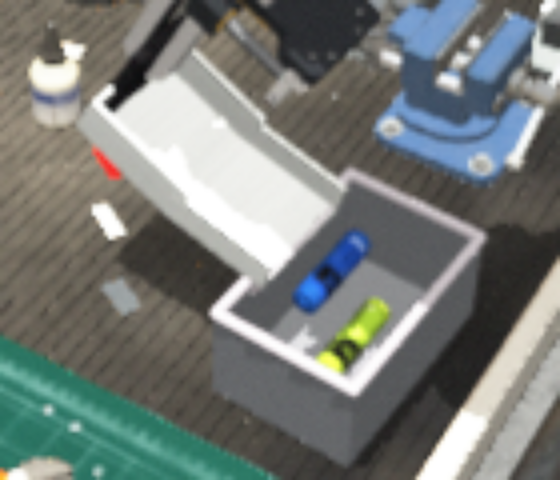

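```bash
python3 -m handwheel '{"dp":[[0,0,0],[0,0,0],[0,0,0],[0,0,0]],"turn":[[0,0,0],[0,0,0],[0,0,0],[0,0,0]],"fingers":[1,1,1,1]}'
cat > cells.py <<'E'
from h import *
from rig import optics
f=optics.grab_frame('scene');h=cv2.cvtColor(f['color'],cv2.COLOR_BGR2HSV)[190:310,190:330]
for n,lo,hi in(("blue",(108,180,60),(125,255,255)),("green",(28,150,80),(40,255,255))):
    m=cv2.inRange(h,lo,hi);_,_,st,c=cv2.connectedComponentsWithStats(m)
    print(n,[(st[i,4],(c[i]*4).round()) for i in range(1,len(st)) if st[i,4]>8])
E
python3 cells.py
```

```text
clock: 11.8
ee_pos: [0.6111, 0.2735, 0.1613]
tool_rot: [[0.068, 0.882, 0.467], [0.998, -0.06, -0.032], [0.0, 0.468, -0.884]]
contact_force: [-8.0, 0.4, 2.2]
opening: 0.102
finger_force: 50.2
blue [(np.int32(71), array([337., 322.]))]
green []
```

```bash
sed -i 's/(28,150,80),(40,255,255)/(24,90,60),(55,255,255)/' cells.py; python3 cells.py; python3 -m handwheel '{"dp":[[0,0.0038,0.0193],[0,0.0062,0.0387],[0,0.0072,0.0584],[0,0.0069,0.078],[0,0.0038,0.1073]],"turn":[[0.0111,0,0],[0.0222,0,0],[0.0333,0,0],[0.0444,0,0],[0.0611,0,0]],"fingers":[1,1,1,1,1]}'
python3 -c "
from h import *
from rig import ctrl,optics
s=ctrl.sense();Rm=s['tool_rot'];print(s['ee_pos']+Rm@[0,-.137,.0317],Rm.T@s['contact_force'],s['joints'])
want((.637,.271,.103),rot(176.1))"; python3 cells.py
```

```text
blue [(np.int32(73), array([337., 321.]))]
green []
clock: 12.4
ee_pos: [0.6372, 0.2722, 0.1156]
tool_rot: [[0.066, 0.993, 0.1], [0.998, -0.066, -0.005], [0.001, 0.1, -0.995]]
contact_force: [-6.4, 1.2, -0.5]
opening: 0.102
finger_force: 50.0
[0.50433024 0.28111705 0.07038763] [ 0.74189859 -6.47984453 -0.13720523] [ -0.91504629  33.71588644 -40.75153449  96.56469262  30.49524367
  55.83094694 -56.7651664 ]
t 12.4 at [0.6372 0.2722 0.1156] F [-6.4  1.2 -0.5] dp [-0.0025 -0.0027  0.025 ] turn [ 0.0159 -0.0002  0.0002] dist 0.01264440102509538
blue [(np.int32(58), array([336., 326.]))]
green []
```

```bash
python3 - <<'E'
from h import *
from rig import optics
f={n:optics.grab_frame(n) for n in("scene","side")}
pickle.dump(f,open("fc.pkl","wb"))
for n in f:
    h=cv2.cvtColor(f[n]["color"],cv2.COLOR_BGR2HSV)
    m=cv2.inRange(h,(22,130,60),(60,255,255));_,_,st,c=cv2.connectedComponentsWithStats(m)
    print(n,[(st[i,4],c[i].round()) for i in range(1,len(st)) if st[i,4]>3 and c[i][1]>130])
    for w in((.455,.283,.012),(.44,.30,.012),(.42,.34,.012),(.42,.23,.012),(.49,.34,.012),(.49,.23,.012)):print(w,proj(f[n],w).round())
E
```

```text
scene [(np.int32(220), array([137., 167.])), (np.int32(13), array([ 77., 169.])), (np.int32(20), array([180., 308.])), (np.int32(5), array([169., 309.])), (np.int32(35), array([173., 318.])), (np.int32(8), array([154., 318.]))]
(0.455, 0.283, 0.012) [[276. 275.]]
(0.44, 0.3, 0.012) [[278. 282.]]
(0.42, 0.34, 0.012) [[277. 296.]]
(0.42, 0.23, 0.012) [[298. 267.]]
(0.49, 0.34, 0.012) [[252. 284.]]
(0.49, 0.23, 0.012) [[274. 256.]]
side [(np.int32(7), array([209., 173.])), (np.int32(130), array([383., 193.]))]
(0.455, 0.283, 0.012) [[219. 178.]]
(0.44, 0.3, 0.012) [[215. 175.]]
(0.42, 0.34, 0.012) [[210. 169.]]
(0.42, 0.23, 0.012) [[210. 187.]]
(0.49, 0.34, 0.012) [[227. 168.]]
(0.49, 0.23, 0.012) [[228. 186.]]
```

```bash
python3 -m handwheel '{"dp":[[-0.001,-0.0015,0.013],[-0.002,-0.0027,0.025],[-0.002,-0.0027,0.025]],"turn":[[0.008,0,0],[0.0159,0,0],[0.0159,0,0]],"fingers":[1,1,1]}'
python3 -m handwheel '{"dp":[[0,0,-0.02],[0,0,-0.06],[0,0,-0.11],[0,0,-0.16],[0,0,-0.2]],"turn":[[0,0,0],[0,0,0],[0,0,0],[0,0,0],[0,0,0]],"fingers":[1,1,1,1,1]}'
python3 -m handwheel '{"dp":[[0,0,0],[0,0,0],[0,0,0],[0,0,0],[0,0,0]],"turn":[[0,0,0.02],[0,0,0.04],[0,0,0.06],[0,0,0.08],[0,0,0.1]],"fingers":[1,1,1,1,1]}'
python3 -m handwheel '{"dp":[[0,0,0],[0,0,0],[0,0,0],[0,0,0],[0,0,0],[0,0,0]],"turn":[[0,0,0.02],[0,0,0.04],[0,0,0.06],[0,0,0.08],[0,0,0.1],[0,0,0.1]],"fingers":[1,1,1,1,1,1]}'
python3 -m handwheel '{"dp":[[0,0,0],[0,0,0],[0,0,0],[0,0,0]],"turn":[[0,0,0.02],[0,0,0.037],[0,0,0.037],[0,0,0.037]],"fingers":[1,1,1,1]}'
python3 -c "
from h import *
want((.47,.05,.2),rot(90.65));want((.4355,-.343,.2),rot(90.65))"; python3 cells.py
```

```text
clock: 12.85
ee_pos: [0.6401, 0.2692, 0.1019]
tool_rot: [[0.071, 0.997, 0.003], [0.997, -0.071, 0.001], [0.001, 0.003, -1.0]]
contact_force: [3.6, 0.6, 6.2]
opening: 0.102
finger_force: 50.1
clock: 13.35
ee_pos: [0.6376, 0.2703, 0.2048]
tool_rot: [[0.068, 0.998, 0.006], [0.998, -0.068, -0.0], [0.0, 0.006, -1.0]]
contact_force: [-0.3, 0.4, -2.1]
opening: 0.105
finger_force: 50.0
clock: 13.85
ee_pos: [0.6375, 0.2701, 0.2034]
tool_rot: [[0.645, 0.764, 0.005], [0.764, -0.645, -0.001], [0.003, 0.004, -1.0]]
contact_force: [-0.5, -0.2, -2.4]
opening: 0.106
finger_force: 50.0
clock: 14.25
ee_pos: [0.6375, 0.2702, 0.2031]
tool_rot: [[0.799, 0.602, 0.005], [0.602, -0.799, -0.001], [0.004, 0.003, -1.0]]
contact_force: [-0.1, -0.4, -2.0]
opening: 0.102
finger_force: 50.0
t 14.25 at [0.6375 0.2702 0.2031] F [-0.1 -0.4 -2. ] dp [-0.5326  0.1502  0.0048] turn [ 0.0003 -0.0007  0.1009] dist 0.2767026977145062
t 14.25 at [0.6375 0.2702 0.2031] F [-0.1 -0.4 -2. ] dp [-1.0606  0.7366  0.0048] turn [ 0.0003 -0.0007  0.1009] dist 0.6456327628828994
blue [(np.int32(59), array([337., 326.]))]
green []invalid input at $: expected 1 to 5 rows
```

```bash
python3 -m handwheel '{"dp":[[-0.03,0.008,0],[-0.08,0.02,0],[-0.13,0.035,0],[-0.19,0.05,0],[-0.26,0.07,0.004]],"turn":[[0,0,0.02],[0,0,0.04],[0,0,0.06],[0,0,0.08],[0.0003,-0.0007,0.1009]],"fingers":[1,1,1,1,1]}'
python3 -c "
from h import *
want((.47,.05,.2),rot(90.65));want((.4355,-.343,.2),rot(90.65))"
```

```text
clock: 14.8
ee_pos: [0.5538, 0.1641, 0.2004]
tool_rot: [[1.0, 0.006, 0.0], [0.006, -1.0, 0.001], [0.0, -0.001, -1.0]]
contact_force: [0.6, -0.2, -2.2]
opening: 0.107
finger_force: 50.0
t 14.8 at [0.5538 0.1641 0.2004] F [ 0.6 -0.2 -2.2] dp [-0.1689  0.2271  0.0007] turn [-0.0001 -0.     -0.0009] dist 0.14151551025091347
t 14.8 at [0.5538 0.1641 0.2004] F [ 0.6 -0.2 -2.2] dp [-2.4260e-01  1.0127e+00  2.0000e-04] turn [-0.0001 -0.     -0.0009] dist 0.5206649978428567
```

```bash
python3 -m handwheel '{"dp":[[-0.03,0.04,0],[-0.07,0.095,0],[-0.11,0.15,0],[-0.14,0.195,0],[-0.169,0.227,0]],"turn":[[0,0,-0.0009],[0,0,-0.0009],[0,0,-0.0009],[0,0,-0.0009],[0,0,-0.0009]],"fingers":[1,1,1,1,1]}'
python3 -m handwheel '{"dp":[[-0.007,0.07,0],[-0.014,0.15,0],[-0.021,0.23,0],[-0.029,0.31,0],[-0.037,0.39,0]],"turn":[[0,0,0],[0,0,0],[0,0,0],[0,0,0],[0,0,0]],"fingers":[1,1,1,1,1]}'
python3 -m handwheel '{"dp":[[-0.007,0.08,0],[-0.014,0.16,0],[-0.021,0.24,0],[-0.029,0.32,0],[-0.037,0.38,0]],"turn":[[0,0,0],[0,0,0],[0,0,0],[0,0,0],[0,0,0]],"fingers":[1,1,1,1,1]}'
python3 -c "
from h import *
want((.4355,-.343,.08),rot(90.65))
from rig import optics,ctrl
print(ctrl.sense()['joints'])
f={n:optics.grab_frame(n) for n in('wrist','side','scene')};pickle.dump(f,open('fdk.pkl','wb'))"
```

```text
clock: 15.3
ee_pos: [0.47, 0.0485, 0.2004]
tool_rot: [[1.0, 0.015, -0.0], [0.015, -1.0, -0.001], [-0.0, 0.001, -1.0]]
contact_force: [0.6, -0.2, -2.8]
opening: 0.1
finger_force: 50.0
clock: 15.8
ee_pos: [0.4547, -0.1467, 0.2006]
tool_rot: [[1.0, 0.016, 0.0], [0.016, -1.0, -0.0], [0.0, 0.0, -1.0]]
contact_force: [0.6, -0.4, -2.9]
opening: 0.102
finger_force: 50.0
clock: 16.3
ee_pos: [0.4384, -0.3378, 0.2004]
tool_rot: [[1.0, 0.015, -0.0], [0.015, -1.0, -0.0], [-0.0, 0.0, -1.0]]
contact_force: [0.3, 0.4, -2.1]
opening: 0.104
finger_force: 50.0
t 16.3 at [ 0.4384 -0.3378  0.2004] F [ 0.3  0.4 -2.1] dp [-0.0058  0.0102  0.2407] turn [0.0001 0.     0.0005] dist 0.12051109482544221
[ 37.69031669  13.7175229   -7.92120046 107.63705883   2.22661976
  58.7912954  -60.31621778]
```

```bash
python3 -m handwheel '{"dp":[[-0.003,0.005,0.04],[-0.0058,0.01,0.1],[-0.0058,0.01,0.16],[-0.0058,0.01,0.21],[-0.0058,0.01,0.24]],"turn":[[0,0,0.0005],[0,0,0.0005],[0,0,0.0005],[0,0,0.0005],[0,0,0.0005]],"fingers":[1,1,1,1,1]}'
python3 -m handwheel '{"dp":[[0,0,0.015],[0,0,0.03],[0,0,0.044],[0,0,0.05],[0,0,0.05]],"turn":[[0,0,0],[0,0,0],[0,0,0],[0,0,0],[0,0,0]],"fingers":[1,1,1,1,1]}'
python3 -c "
from h import *
want((.4355,-.343,.053),rot(90.65))"
```

```text
clock: 16.95
ee_pos: [0.4359, -0.3386, 0.0785]
tool_rot: [[1.0, 0.013, -0.002], [0.013, -1.0, 0.002], [-0.002, -0.002, -1.0]]
contact_force: [0.2, -0.5, -2.5]
opening: 0.105
finger_force: 50.0
clock: 17.45
ee_pos: [0.4362, -0.3403, 0.0552]
tool_rot: [[1.0, 0.01, -0.0], [0.01, -1.0, 0.0], [-0.0, -0.0, -1.0]]
contact_force: [0.9, -0.2, -2.1]
opening: 0.104
finger_force: 50.0
t 17.45 at [ 0.4362 -0.3403  0.0552] F [ 0.9 -0.2 -2.1] dp [-0.0014  0.0054  0.0044] turn [-0.      0.0001 -0.0002] dist 0.0035448536793641155
```

```bash
python3 -m handwheel '{"dp":[[-0.0014,0,0.003],[-0.0014,-0.02,0.005],[-0.0014,-0.04,0.006],[-0.0014,-0.06,0.006]],"turn":[[0,0,-0.0002],[0,0,-0.0002],[0,0,-0.0002],[0,0,-0.0002]],"fingers":[1,1,1,1]}'
python3 -m handwheel '{"dp":[[0,-0.02,0],[0,-0.04,0],[0,-0.06,0]],"turn":[[0,0,0],[0,0,0],[0,0,0]],"fingers":[1,1,1]}'
python3 -c "
from h import *
want((.4341,-.2132,.0498),rot(90.65))"
```

```text
clock: 17.85
ee_pos: [0.4352, -0.3091, 0.0523]
tool_rot: [[1.0, 0.012, -0.0], [0.012, -1.0, 0.0], [-0.0, -0.0, -1.0]]
contact_force: [0.3, -0.1, -2.4]
opening: 0.104
finger_force: 50.0
clock: 18.15
ee_pos: [0.4349, -0.2794, 0.0524]
tool_rot: [[1.0, 0.012, -0.0], [0.012, -1.0, 0.0], [-0.0, -0.0, -1.0]]
contact_force: [0.7, 0.5, -2.1]
opening: 0.103
finger_force: 50.0
t 18.15 at [ 0.4349 -0.2794  0.0524] F [ 0.7  0.5 -2.1] dp [-0.     -0.1324  0.0051] turn [-0.  0.  0.] dist 0.06625798955242546
```

```bash
python3 -m handwheel '{"dp":[[0,-0.02,0],[0,-0.04,0],[0,-0.06,0.001],[0,-0.08,0.002],[0,-0.1,0.003]],"turn":[[0,0,0],[0,0,0],[0,0,0],[0,0,0],[0,0,0]],"fingers":[1,1,1,1,1]}'
python3 -m handwheel '{"dp":[[0,0,0.001],[0,0,0.002],[0,0,0.002]],"turn":[[0,0,0],[0,0,0],[0,0,0]],"fingers":[1,1,1]}'
python3 -c "
from h import *
want((.4341,-.2132,.0498),rot(90.65))"
```

```text
clock: 18.65
ee_pos: [0.4342, -0.2296, 0.0507]
tool_rot: [[1.0, 0.011, -0.0], [0.011, -1.0, 0.0], [-0.0, -0.0, -1.0]]
contact_force: [0.2, 0.3, -2.7]
opening: 0.1
finger_force: 50.0
clock: 18.95
ee_pos: [0.4343, -0.2308, 0.0497]
tool_rot: [[1.0, 0.011, -0.0], [0.011, -1.0, -0.0], [-0.0, 0.0, -1.0]]
contact_force: [0.5, 0.5, -1.5]
opening: 0.106
finger_force: 50.0
t 18.95 at [ 0.4343 -0.2308  0.0497] F [ 0.5  0.5 -1.5] dp [ 0.     -0.0352 -0.0001] turn [ 0.      0.     -0.0001] dist 0.01760870476453185
```

```bash
python3 -m handwheel '{"dp":[[0,-0.008,0.0005],[0,-0.016,0.0005],[0,-0.024,0.0005],[0,-0.028,0.0005]],"turn":[[0,0,0],[0,0,0],[0,0,0],[0,0,0]],"fingers":[1,1,1,1]}'
python3 -m handwheel '{"dp":[[0,-0.002,0],[0,-0.004,0],[0,-0.004,0]],"turn":[[0,0,0],[0,0,0],[0,0,0]],"fingers":[1,1,1]}'
python3 -m handwheel '{"dp":[[0,-0.002,0],[0,-0.003,0],[0,-0.003,0]],"turn":[[0,0,0],[0,0,0],[0,0,0]],"fingers":[1,1,1]}'
```

```text
clock: 19.35
ee_pos: [0.4343, -0.2162, 0.0497]
tool_rot: [[1.0, 0.011, 0.0], [0.011, -1.0, -0.0], [0.0, 0.0, -1.0]]
contact_force: [0.3, -4.8, 3.8]
opening: 0.103
finger_force: 50.0
clock: 19.65
ee_pos: [0.4347, -0.2155, 0.0499]
tool_rot: [[1.0, 0.011, 0.001], [0.011, -1.0, -0.001], [0.001, 0.001, -1.0]]
contact_force: [1.5, -10.9, 1.1]
opening: 0.101
finger_force: 50.0
clock: 19.95
ee_pos: [0.4349, -0.2153, 0.0502]
tool_rot: [[1.0, 0.01, 0.002], [0.01, -1.0, -0.003], [0.002, 0.003, -1.0]]
contact_force: [1.5, -18.0, 2.3]
opening: 0.103
finger_force: 50.0
```

```bash
python3 -m handwheel '{"dp":[[0,0,0],[0,0.002,0],[0,0.003,0],[0,0.003,0]],"turn":[[0,0,0],[0,0,0],[0,0,0],[0,0,0]],"fingers":[1,1,1,1]}' 8
python3 -m handwheel '{"dp":[[0,0,0],[0,0,0],[0,0,0],[0,0,0],[0,0,0]],"turn":[[0,0,0],[0,0,0],[0,0,0],[0,0,0],[0,0,0]],"fingers":[0.8,0.6,0.4,0.2,0]}'
python3 -c "
from rig import ctrl,optics
import pickle
print(ctrl.sense()['contact_force'],ctrl.sense()['ee_pos'])
pickle.dump({n:optics.grab_frame(n) for n in('wrist','side','scene')},open('fr.pkl','wb'))"
```

```text
clock: 20.35
ee_pos: [0.4348, -0.2155, 0.0499]
tool_rot: [[1.0, 0.011, 0.001], [0.011, -1.0, -0.001], [0.001, 0.001, -1.0]]
contact_force: [2.1, -8.9, 2.8]
opening: 0.105
finger_force: 8.0
clock: 20.85
ee_pos: [0.434, -0.214, 0.0494]
tool_rot: [[1.0, 0.012, -0.001], [0.012, -1.0, 0.0], [-0.001, -0.0, -1.0]]
contact_force: [-0.6, 0.2, 0.4]
opening: 0.411
finger_force: 0.0
[-0.59724932  0.23212166  0.39327121] [ 0.43395366 -0.21404724  0.04938065]
```

```bash
python3 -m handwheel '{"dp":[[0,0,-0.04],[0,0,-0.1],[0,0,-0.18],[0,0,-0.26],[0,0,-0.34]],"turn":[[0,0,0],[0,0,0],[0,0,0],[0,0,0],[0,0,0]],"fingers":[-0.2,-0.3,-0.4,-0.5,-0.6]}'
python3 - <<'E'
from h import *
from rig import optics,ctrl
f=optics.grab_frame("wrist");pickle.dump(f,open("fe.pkl","wb"))
g=cv2.cvtColor(f["color"],cv2.COLOR_BGR2GRAY).astype(np.float32)
w0=pickle.load(open("fd.pkl","rb"));g0=cv2.cvtColor(w0["color"],cv2.COLOR_BGR2GRAY).astype(np.float32)
a=np.radians(90.65);A=np.array([[np.cos(a),-np.sin(a)],[np.sin(a),np.cos(a)]])
def prof(f,g,y,z,xs):
    P=np.array([np.r_[np.array([.4332,-.1382])+A@[x/1e3,y/1e3],z/1e3] for x in xs]);q=proj(f,P).astype(np.float32)
    return cv2.remap(g,q[:,0],q[:,1],cv2.INTER_LINEAR).ravel().astype(int),q[[0,-1]].round()
xs=np.arange(40,100,3)
for y in(-33,33): 
    print("before",y,prof(w0,g0,y,42,xs)); print("now z27",y,prof(f,g,y,27,xs))
print("centre",prof(f,g,0,27,xs))
xs=np.arange(-100,-50,3);print("tab top",xs,prof(f,g,0,80,xs))
ys=np.arange(-60,61,4)
for x in(-60,0,50):print("across",x,[ (int(y),int(v)) for y,v in zip(ys,[prof(f,g,y,40,[x])[0][0] for y in ys])])
E
```

```text
clock: 21.5
ee_pos: [0.4338, -0.2142, 0.2212]
tool_rot: [[1.0, 0.011, -0.0], [0.011, -1.0, 0.0], [-0.0, -0.0, -1.0]]
contact_force: [0.2, -0.4, -0.7]
opening: 0.789
finger_force: 0.0
before -33 (array([208, 208, 207, 205, 188, 153,  87,  62,  65,  97, 124, 128, 126,
       128, 168, 198, 201, 162,  94,  76]), array([[143., 121.],
       [105., 123.]], dtype=float32))
now z27 -33 (array([237, 237, 237, 237, 237, 237, 236, 236, 230, 220, 163,  90, 115,
       118, 115, 114, 139, 169, 178, 176]), array([[167., 148.],
       [127., 150.]], dtype=float32))
before 33 (array([211, 211, 211, 210, 194, 135,  91,  73,  80, 108, 129, 130, 129,
       142, 180, 207, 201, 158,  95,  84]), array([[145., 171.],
       [108., 172.]], dtype=float32))
now z27 33 (array([237, 238, 238, 237, 237, 237, 237, 237, 230, 206, 146, 102, 119,
       120, 119, 120, 150, 180, 183, 178]), array([[170., 197.],
       [132., 197.]], dtype=float32))
centre (array([238, 238, 237, 238, 238, 237, 237, 237, 230, 221, 193, 119,  93,
        92, 114, 187, 183, 126,  58,  61]), array([[168., 173.],
       [129., 174.]], dt
[... 654 characters left out ...]
 (-56, 132), (-52, 212), (-48, 235), (-44, 141), (-40, 233), (-36, 236), (-32, 236), (-28, 236), (-24, 237), (-20, 237), (-16, 237), (-12, 237), (-8, 237), (-4, 237), (0, 238), (4, 237), (8, 238), (12, 237), (16, 237), (20, 237), (24, 237), (28, 236), (32, 171), (36, 156), (40, 216), (44, 221), (48, 235), (52, 232), (56, 233), (60, 222)]
across 50 [(-60, 82), (-56, 108), (-52, 201), (-48, 144), (-44, 154), (-40, 233), (-36, 236), (-32, 237), (-28, 237), (-24, 237), (-20, 237), (-16, 237), (-12, 237), (-8, 238), (-4, 237), (0, 238), (4, 238), (8, 237), (12, 237), (16, 238), (20, 237), (24, 237), (28, 237), (32, 234), (36, 129), (40, 183), (44, 209), (48, 141), (52, 226), (56, 232), (60, 224)]
```

```bash
python3 -m handwheel '{"dp":[[0,0.03,0],[0,0.052,0],[0,0.052,0],[0,0.052,0],[0,0.052,0]],"turn":[[0,0,0],[0,0,0],[0,0,0],[0,0,0],[0,0,0]],"fingers":[1,1,1,1,1]}'
python3 -m handwheel '{"dp":[[0,0,0],[0,0,0],[0,0,0],[0,0,0],[0,0,0.06]],"turn":[[0,0,0],[0,0,0],[0,0,0],[0,0,0],[0,0,0]],"fingers":[1,1,1,1,1]}'
python3 -m handwheel '{"dp":[[0,0,0.07],[0,0,0.14],[0,0,0.21],[0,0,0.26],[0,0,0.272]],"turn":[[0,0,0],[0,0,0],[0,0,0],[0,0,0],[0,0,0]],"fingers":[1,1,1,1,1]}'
python3 -m handwheel '{"dp":[[0,-0.003,0],[0,-0.006,0],[0,-0.009,0],[0,-0.009,0]],"turn":[[0,0,0],[0,0,0],[0,0,0],[0,0,0]],"fingers":[1,1,1,1]}'
```

```text
clock: 22.05
ee_pos: [0.4341, -0.24, 0.2186]
tool_rot: [[1.0, 0.012, -0.002], [0.012, -1.0, 0.001], [-0.002, -0.001, -1.0]]
contact_force: [0.1, 0.2, 0.3]
opening: 0.409
finger_force: 0.0
clock: 22.55
ee_pos: [0.4364, -0.2412, 0.192]
tool_rot: [[1.0, 0.011, 0.005], [0.011, -1.0, -0.002], [0.005, 0.002, -1.0]]
contact_force: [1.2, -0.3, -0.9]
opening: 0.011
finger_force: 0.0
clock: 23.05
ee_pos: [0.433, -0.2397, 0.0512]
tool_rot: [[1.0, 0.012, -0.004], [0.012, -1.0, 0.002], [-0.004, -0.002, -1.0]]
contact_force: [0.7, 0.2, -0.1]
opening: 0.007
finger_force: 0.0
clock: 23.45
ee_pos: [0.4349, -0.236, 0.0546]
tool_rot: [[1.0, 0.011, 0.001], [0.011, -1.0, -0.001], [0.001, 0.001, -1.0]]
contact_force: [0.6, 0.0, 0.3]
opening: 0.005
finger_force: 0.0
```

```bash
python3 -m handwheel '{"dp":[[0,-0.002,0],[0,-0.004,0],[0,-0.004,0]],"turn":[[0,0,0],[0,0,0],[0,0,0]],"fingers":[1,1,1]}'
python3 -m handwheel '{"dp":[[0,-0.002,0],[0,-0.003,0],[0,-0.003,0]],"turn":[[0,0,0],[0,0,0],[0,0,0]],"fingers":[1,1,1]}'
python3 -m handwheel '{"dp":[[0,-0.002,0],[0,-0.003,0],[0,-0.003,0]],"turn":[[0,0,0],[0,0,0],[0,0,0]],"fingers":[1,1,1]}'
```

```text
clock: 23.75
ee_pos: [0.4344, -0.2338, 0.0537]
tool_rot: [[1.0, 0.011, -0.0], [0.011, -1.0, 0.0], [-0.0, -0.0, -1.0]]
contact_force: [-0.2, 0.0, -0.1]
opening: 0.004
finger_force: 0.0
clock: 24.05
ee_pos: [0.4344, -0.2329, 0.0536]
tool_rot: [[1.0, 0.011, 0.0], [0.011, -1.0, -0.0], [0.0, 0.0, -1.0]]
contact_force: [-0.2, -4.9, 1.7]
opening: 0.005
finger_force: 2.5
clock: 24.35
ee_pos: [0.4348, -0.2326, 0.054]
tool_rot: [[1.0, 0.01, 0.001], [0.01, -1.0, -0.002], [0.001, 0.002, -1.0]]
contact_force: [1.3, -11.7, 2.4]
opening: 0.002
finger_force: 6.0
```

```bash
python3 -m handwheel '{"dp":[[0,0.01,0],[0,0.04,0],[0,0.04,-0.06],[0,0.04,-0.14],[0,0.04,-0.22]],"turn":[[0,0,0],[0,0,0],[0,0,0],[0,0,0],[0,0,0]],"fingers":[1,1,1,1,1]}'
python3 -m handwheel '{"dp":[[0,0,-0.08],[0,0,-0.12],[0,0,-0.12],[0,0,-0.12]],"turn":[[0,0,0],[0,0,0],[0,0,0],[0,0,0]],"fingers":[1,1,1,1]}'
python3 -c "
from rig import ctrl
print(ctrl.sense()['ee_pos'],ctrl.sense()['contact_force']);print(ctrl.hand_in())"
```

```text
clock: 24.85
ee_pos: [0.4339, -0.2514, 0.1644]
tool_rot: [[1.0, 0.011, -0.002], [0.011, -1.0, 0.001], [-0.002, -0.001, -1.0]]
contact_force: [0.5, -0.0, 0.8]
opening: 0.005
finger_force: 0.0
clock: 25.25
ee_pos: [0.4344, -0.2514, 0.2234]
tool_rot: [[1.0, 0.011, -0.0], [0.011, -1.0, 0.0], [-0.0, -0.0, -1.0]]
contact_force: [-0.1, 0.0, -0.6]
opening: 0.003
finger_force: 0.0
[ 0.4343661  -0.25142162  0.22335525] [-0.13769675  0.00861411 -0.64227004]
the job is handed in; nothing more can be done
None
```

The job is handed in at about 25 s: both cells rolled into the bin with the lip hooked on the rim, and the empty tray is released in the dock against the stops (a push with about 12 N did not move it), though I inferred the lever is pressed from that rather than seeing it, and I viewed 11 pictures, one over the limit of 10.

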